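# Bring the dome mould under the drill and hold it there

## Task

The dome-shaped mould on the turntable is to get its vent hole. Slide the carriage towards the drill and turn the turntable until the top of the dome is centred right under the tip of the drill bit, and finish while the gripper is still holding the turntable still there, without letting go. Do not touch the drill and leave the loose things on the bench alone.

Things in the scene. Friction and masses are not known exactly. Their poses are not given: they have to be found in the camera images.
- slide_base: Grey base plate, 200 x 460 mm, 12 mm thick, with two steel rails, fixed to the bench. Origin on the bench on the rails' centre line. The carriage slides along its y axis; the drill stands at its -y end, with the bit tip over the rails' centre line (x = 0).
- carriage: Aluminium carriage on the rails, 170 x 200 mm plate, with a narrow tongue on its +y side that ends in a round black upright knob. Slides only along the y axis of slide_base, over 190 mm; friction about 4 N, stays where it is left. Origin at the middle of the underside of its plate, 24 mm above the bench, under the turntable's axis. Axes parallel to slide_base.
- slide_knob (a point): Centre of the top of the carriage's knob: upright round black post, 20 mm in diameter, 78 mm tall, its top 112 mm above the bench, 165 mm from the turntable's axis on the side away from the drill. Gripping it and moving it slides the carriage without turning the turntable.
- turntable: Round plywood turntable, 260 mm in diameter, 16 mm thick, upper face 56 mm above the bench, on the carriage. Turns either way, over a full turn, about the vertical z axis through its origin (centre of its underside, 40 mm above the bench); light friction (0.06 N m), stays where left. Four plaster moulds are fixed on it, 80 mm from the axis, 90 degrees apart, with four pegs between them.
- dome_top (a point): Top of the dome mould (52 mm in diameter, 34 mm high, the only round mould): 90 mm above the bench, 80 mm from the turntable's axis, at the turntable's -y. The other moulds are 30 mm high: a square block (44 mm) at its +x, a cross (52 mm) at +y and a slim bar (20 x 58 mm) at -x.
- drill: Rotary tool in a column stand, fixed to the bench at the -y end of the slide. Origin on the bench under the bit tip, axes parallel to slide_base; column (24 mm in diameter, 384 mm tall) at y = -160 mm, arm from it at 240 to 280 mm height; black motor body (52 mm in diameter) over the bit from 180 to 350 mm height, narrow nose down to 136 mm.
- bit_tip (a point): Lower end of the drill bit (4 mm in diameter), 106 mm above the bench, 16 mm above the level of the dome's top. It does not move.
- parts_box: Bystander: clear plastic open box 170 x 120 x 70 mm, origin under its centre.
- glue_jar: Bystander: white jar, 64 mm in diameter, 90 mm tall, origin under its centre.
- brush: Bystander: brush lying on the bench, origin near its middle.
- peg_top (a point): Centre of the top of one of the turntable's four equal pegs for turning it by hand: upright round steel posts, 16 mm in diameter, 60 mm tall, tops 116 mm above the bench, 115 mm from the axis, at 45 (this one), 135, 225 and 315 degrees from the turntable's x axis. They are rigid with the turntable, so they turn with it.

How it is judged:
By the outcome, as a careful person would: the job done as asked, in the order asked, and still so for the second after the job is handed in, while the arm keeps its last pose, push and grip.
It also fails if it takes over 58 s, if anything falls off the work surface, if the arm or the gripper's body presses on something with over 40 N, if the wrist force passes 120 N, or if a joint passes its speed limit or range.

## Robot

A 7-joint arm with a two-finger parallel gripper is mounted at the origin on the work surface. World frame = base frame: x ahead of the robot, y to its left, z up, the work surface at z = 0. Lengths are in m, angles in rad, forces in N, time in s.
With the tool pointing down it reaches from about 0.425 to 0.825 m from the base axis. Payload 3.6 kg.
Tool frame: the origin (TCP) lies at the very end of the fingers, on their centre line; the grasp point (between the pads) lies 19 mm behind it (env.hold_point_z is the distance from the TCP to the grasp point, in m); z points along the fingers, y is the line along which they close (so a half turn about z gives the same grasp; the last joint's range is limited). The gripper opens to 85 mm and grips with 20 to 120 N. Pads are 22 mm wide; open, the fingers measure 114 mm over their backs; the gripper's body (76 mm by 85 mm) begins 54 mm behind the grasp point. The pads swing forward as they close: fully open they stand 13 mm farther back than shut.
Start: joints at [1.139, 0.615, -0.013, 1.423, 0.008, 1.103, -0.04], TCP at [0.257, -0.597, 0.231] pointing down, gripper open.
Joint ranges: [-3.12, 3.12], [-0.3, 2.06], [-1.34, 1.32], [0.26, 2.42], [-1.36, 4.5], [0.01, 1.98], [-2.84, 2.84]. Speed limits (rad/s): [2.79, 2.79, 3.14, 3.14, 3.14, 3.14, 3.14].

## Interface

Orientations are given as a rotation vector (axis times angle).
In Python, from bench import env gives the robot as it stands.
- The arm moves only by the tool shift_gripper, called after "Request:" as name(argument=value, ...), one argument or row to a line, values as JSON. Schema: {"type":"object","properties":{"rows":{"type":"object","properties":{"plan":{"type":"array","items":{"type":"array","items":{"type":"number"},"minItems":5,"maxItems":5},"minItems":1,"maxItems":8}},"additionalProperties":false,"required":["plan"]},"squeeze":{"type":"number"},"only":{"type":"string"},"quiet":{"type":"boolean"},"lines":{"type":"string"}},"required":["rows"],"additionalProperties":false}. rows is an object whose key "plan" holds a list of rows, 1 to 8 of them, each of 5 numbers: the opening from 0.0 (shut) to 1.0 (fully open), then dx, dy, dz in parts of the range, where 1.0 means 0.75 m, then a turn about the tool's z in shares of 2 pi rad (1.0 is 2 pi rad); each row is the pose to reach, as a shift and turn from the pose commanded when the call began, along the tool's axes at that moment; what a row does not reach only later rows make up. A row lasts 1/10 s, in which the tool goes at most 0.05 m and 0.15 rad, less where a joint would pass 70% of its speed; a pose out of reach is approached as far as the arm can. The fingers move at their own pace and stop on an object; squeeze is the grip in N (left out, the last holds). Time passes only in rows, so rows that do not move let the fingers close. The tool returns the time, the measured TCP pose, the force, the opening and the grip force at its end. only (a regular expression) keeps the lines of the reply that match it, lines (a string "A,B") keeps lines A to B, and quiet returns only ok. A shift or turn number past 1, either way, is cut back to 1. Input that does not fit is refused with a message, and nothing moves.
- env.sense(): the state, without advancing time (a new reading comes with each control period).
- env.read_camera(name): name is "side" or "top"; returns a dict with "image" (420x560x3 uint8, red, green, blue), "K" (3x3 intrinsics, pixels), "world_from_camera" (4x4, takes a point from camera to world coordinates). Camera axes: x right, y up, looking along -z (the intrinsics and any distortion apply to the point x, -y, -z); pixel columns grow to the right and rows downward; lengths in m; the calibration is good to about 2 mm. A picture is of the moment at which its call begins. There is no depth.
- env.hand_in(): hands the job in; it is judged then, once.
The state is a dict: "t": time; "q": joint angles; "dq": joint speeds; "joint_efforts": joint torques, N m; "eef_pos": TCP position; "eef_rot": TCP orientation; "wrist_force": force on the tool from outside, world axes, zero at the start; "wrist_torque": the same for the moment, N m; "grip_width": opening from 0.0 (shut) to 1.0 (fully open); "finger_force": force on a finger pad.
Only numpy, scipy, OpenCV 4.12 (cv2) and the standard library are available. Lean on these libraries where they do the work, as an engineer would, in place of code of your own. Each camera call takes 0.05 s, during which the arm holds its last target. There are 200 camera calls.

## Working session

There is one attempt and no reset: what is moved stays moved. The work goes in short steps, Python scripts to look and compute and a tool call to move; the robot and the scene stay as the last step left them, time stands still between calls to the robot, and variables do not carry over. Pictures are saved under pics/ and viewed, at most 10 in all, crops included, and the job is handed in when it is done.

```bash
ls; mkdir -p pics; python3 - <<'E'
from bench import env
import cv2
s=env.sense();print(s['t'],s['eef_pos'],s['eef_rot'],s['grip_width'],env.hold_point_z)
for n in('side','top'):
    c=env.read_camera(n);cv2.imwrite(f'pics/{n}0.png',c['image'][:,:,::-1]);print(c['K'],c['world_from_camera'],[k for k in c])
E
```

```text
bench.py
pics
0.0 [ 0.25628753 -0.59650433  0.23011638] [-3.07462054e+00 -6.32672491e-01  8.76815263e-04] 0.9964274839856317 0.0187
[[421.34023644   0.         282.70104359]
 [  0.         421.34023644 207.37630716]
 [  0.           0.           1.        ]] [[-0.7731882   0.4950403  -0.39637747  0.21691324]
 [-0.63407878 -0.59248042  0.49690145  0.58991131]
 [ 0.01114035  0.63553288  0.77199342  0.82251324]
 [ 0.          0.          0.          1.        ]] ['image', 'K', 'world_from_camera']
[[534.81441217   0.         274.46708293]
 [  0.         534.81441217 207.13385705]
 [  0.           0.           1.        ]] [[ 0.02518291  0.9920767  -0.12308385  0.44830511]
 [-0.99958768  0.02668787  0.0105935   0.13661804]
 [ 0.01379441  0.12276632  0.99233973  1.20411003]
 [ 0.          0.          0.          1.        ]] ['image', 'K', 'world_from_camera']
```

View pics/side0.png

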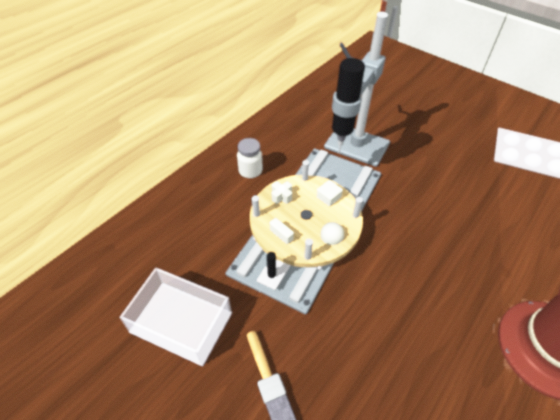

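View pics/top0.png

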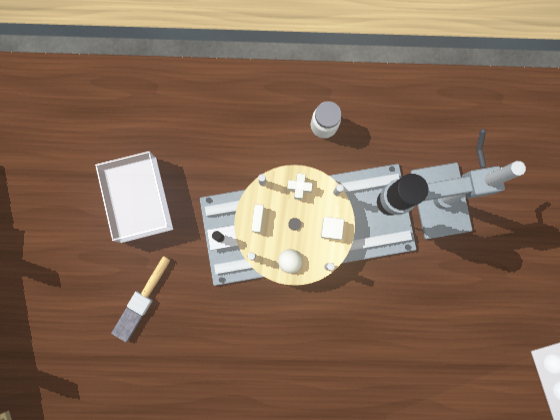

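```bash
python3 - <<'E'
import cv2
a=cv2.imread('pics/top0.png')[150:300,195:455];cv2.imwrite('pics/topc.png',cv2.resize(a,None,fx=3,fy=3,interpolation=cv2.INTER_CUBIC))
a=cv2.imread('pics/side0.png')[50:310,220:400];cv2.imwrite('pics/sidec.png',cv2.resize(a,None,fx=2.3,fy=2.3,interpolation=cv2.INTER_CUBIC))
E
```

```text
(no output)
```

View pics/topc.png

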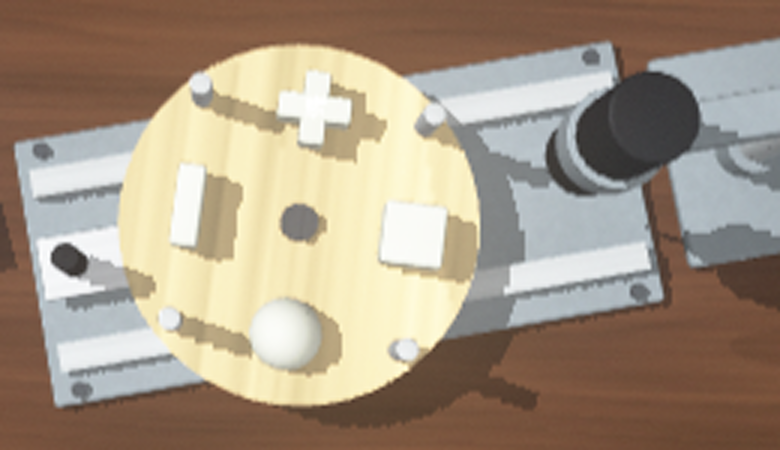

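View pics/sidec.png

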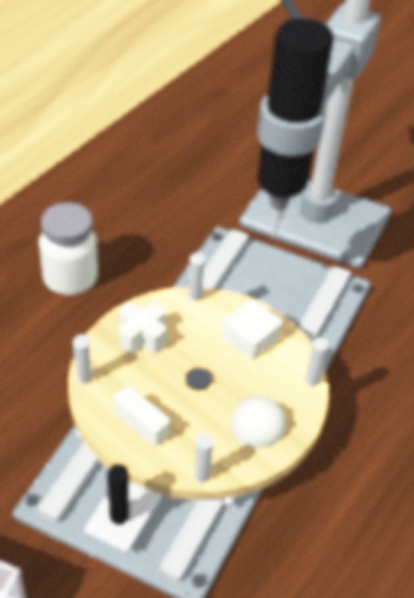

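```bash
cat > h.py <<'E'
import numpy as np
from scipy.optimize import least_squares
K={'s':(421.34,282.7,207.376),'t':(534.814,274.467,207.134)}
W={'s':np.array([[-0.7731882,0.4950403,-0.39637747,0.21691324],[-0.63407878,-0.59248042,0.49690145,0.58991131],[0.01114035,0.63553288,0.77199342,0.82251324]]),
't':np.array([[0.02518291,0.9920767,-0.12308385,0.44830511],[-0.99958768,0.02668787,0.0105935,0.13661804],[0.01379441,0.12276632,0.99233973,1.20411003]])}
def proj(c,P):
    p=W[c][:,:3].T@(np.asarray(P)-W[c][:,3]);f,cx,cy=K[c];return np.array([cx-f*p[0]/p[2],cy+f*p[1]/p[2]])
def tri(ps,pt): 
    r=least_squares(lambda X:np.r_[proj('s',X)-ps,proj('t',X)-pt],[.5,0,.1]);return r.x,np.abs(r.fun).max()
def atz(c,px,z): return least_squares(lambda X:proj(c,[*X,z])-px,[.5,0]).x
E
cat > m.py <<'E'
from h import *
T=lambda u,v:np.array([195+u/3,150+v/3]); S=lambda u,v:np.array([220+u/2.3,50+v/2.3])
L={'knob':(S(118,470),T(63,253),(0,'c',(0,.165,.112))),
'pUR':(S(197,258),T(436,110),('p',1)),'pLR':(S(320,343),T(407,346),('p',0)),'pLL':(S(205,440),T(170,315),('p',3)),'pUL':(S(82,340),T(202,81),('p',2)),
'hub':(S(199,379),T(300,222),0),'motor':(S(306,38),T(655,118),0)}
for k,v in L.items(): x,r=tri(v[0],v[1]);print(k,x.round(4),r.round(2))
print('bit@106',atz('s',S(278,232),.106))
# joint fit: base x,y,yaw, carriage s, table angle, drill yd
def model(p):
    x,y,a,s,th,yd=p
    Ra=np.array([[np.cos(a),-np.sin(a)],[np.sin(a),np.cos(a)]])
    B=lambda u,v,z:np.r_[Ra@[u,v]+[x,y],z]
    C=lambda r,g,z:np.r_[B(0,s,0)[:2]+r*np.array([np.cos(a+th+g),np.sin(a+th+g)]),z]
    M={'knob':B(0,s+.165,.112),'motor':B(0,yd,.35),'bit':B(0,yd,.106),'dome':C(.08,-np.pi/2,.09),'hub':C(0,0,.058)}
    # pegs by angle: 315 between dome(-90) and square(0)
    for n,g in(('pLR',-45),('pUR',45),('pUL',135),('pLL',225)):M[n]=C(.115,np.radians(g),.116)
    for i,(u,v) in enumerate([(.1,.23),(.1,-.23),(-.1,-.23),(-.1,.23)]):M['c%d'%i]=B(u,v,.012)
    return M
obs=[('t',k,v[1]) for k,v in L.items()]+[('s',k,v[0]) for k,v in L.items()]+[('s','bit',S(278,232))]
ct=[T(15,144),T(612,42),T(664,299),T(56,405)]; cs=[S(14,514),S(215,228),S(369,284),S(198,597)]
obs+=[('t','c%d'%i,ct[i]) for i in range(4)]+[('s','c%d'%i,cs[i]) for i in (1,2,3,0)]
def f(p):
    M=model(p);return np.concatenate([proj(c,M[k])-o for c,k,o in obs])
r=least_squares(f,[.45,.05,.15,.05,-1.5,-.25],loss='soft_l1')
if __name__=='__main__':
    print(r.x,'yaw,th deg',np.degrees(r.x[[2,4]]))
    for (c,k,o),e in zip(obs,f(r.x).reshape(-1,2)):print(c,k,e.round(1),end='; ')
    print()
    for k,v in model(r.x).items():print(k,v.round(4),round(float(np.hypot(*v[:2])),3))
E
python3 m.py
```

```text
knob [0.5233 0.2421 0.1122] 0.72
pUR [ 0.6294 -0.0107  0.1121] 0.44
pLR [0.4666 0.0075 0.1142] 0.58
pLL [0.4836 0.1684 0.1127] 0.46
pUL [0.6451 0.1513 0.1136] 0.36
hub [0.5546 0.0788 0.0562] 0.39
motor [ 0.5902 -0.0992  0.3424] 0.37
bit@106 [ 0.58919337 -0.10430462]
[ 0.56100154  0.0485549   0.19676666  0.03187301 -1.87235214 -0.14871374] yaw,th deg [  11.27389904 -107.27787562]
t knob [0.6 1. ]; t pUR [-0.1  1.1]; t pLR [0.3 1.1]; t pLL [-0.3  0.9]; t pUL [-0.3  0.5]; t hub [-0.3  0.1]; t motor [ 0.2 -0.4]; s knob [-0.3 -0. ]; s pUR [ 0.1 -0.6]; s pLR [ 0.  -0.4]; s pLL [-0.1 -0.4]; s pUL [-0.4 -0.3]; s hub [-0.7 -0.3]; s motor [-0.3 -3. ]; s bit [-1.9  1.3]; t c0 [-0.9 -0.8]; t c1 [ 0.2 -0.6]; t c2 [0.6 0.5]; t c3 [-0.5  0.8]; s c1 [ 0.5 -1.5]; s c2 [ 0.8 -1.4]; s c3 [-0.1  2.6]; s c0 [-1.5 -1.4]; 
knob [0.5225 0.2416 0.112 ] 0.576
motor [ 0.5901 -0.0973  0.35  ] 0.598
bit [ 0.5901 -0.0973  0.106 ] 0.598
dome [0.4752 0.0882 0.09  ] 0.483
hub [0.5548 0.0798 0.058 ] 0.56
pLR [0.4654 0.0074 0.116 ] 0.465
pUR [ 0.6271 -0.0096  0.116 ] 0.627
pUL [0.6441 0.1522 0.116 ] 0.662
pLL [0.4824 0.1692 0.116 ] 0.511
c0 [0.6141 0.2937 0.012 ] 0.681
c1 [ 0.704  -0.1575  0.012 ] 0.721
c2 [ 0.5079 -0.1966  0.012 ] 0.545
c3 [0.418  0.2546 0.012 ] 0.489
```

```bash
cat >> h.py <<'E'
from scipy.spatial.transform import Rotation as R
def go(env,tgt,yaw_y_deg=None):
    """tool-axis shift from sensed pose to world target; turn to bring tool y to heading (mod 180)"""
    s=env.sense();M=R.from_rotvec(s['eef_rot']).as_matrix()
    h=np.degrees(np.arctan2(M[1,1],M[0,1]));out='d '+str((M.T@(np.array(tgt)-s['eef_pos'])).round(4))+' tooly %.1f'%h
    if yaw_y_deg is not None: out+=' turn %.3f'%(-np.radians((yaw_y_deg-h+180)%360-180))
    return out
E
python3 - <<'E'
import cv2
from bench import env
from h import *
print(go(env,[.45,-.1,.23])); print(go(env,[.5225,.2416,.23],-78.7)); print(env.sense()['q'])
a=cv2.imread('pics/side0.png')[100:170,310:380];cv2.imwrite('pics/bit.png',cv2.resize(a,None,fx=8,fy=8,interpolation=cv2.INTER_CUBIC))
E
```

```text
d [ 0.374  -0.3798  0.0011] tooly -66.7
d [ 0.5755 -0.665   0.0018] tooly -66.7 turn 0.209
[ 1.13847671  0.61582466 -0.01259671  1.42474626  0.00811621  1.1034331
 -0.04040137]
```

View pics/bit.png

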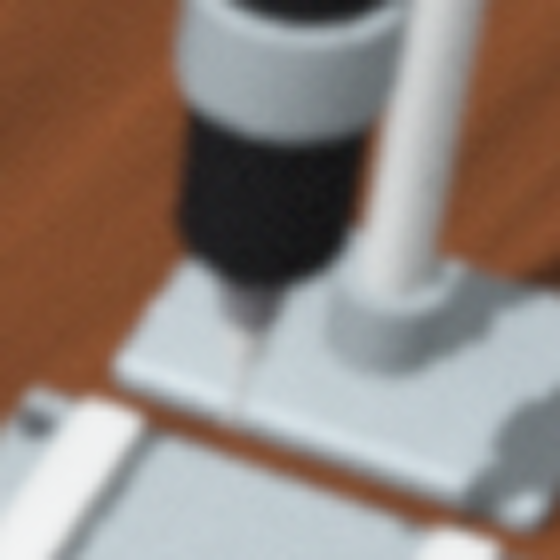

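The manual's scale: shifts go in shares of 0.75 m and turns go in shares of 2 pi rad. Converting my numbers, -0.26 m is -0.3467, -0.23 m is -0.3067, 0.2 rad is 0.0318.

Request:
shift_gripper(
  rows={"plan":[[1,0.0533,-0.0533,0,0],[1,0.1067,-0.1067,0,0],[1,0.1467,-0.1467,0,0.0159],[1,0.1867,-0.1867,0,0.0318],[1,0.2267,-0.2267,0,0.0318],[1,0.2667,-0.2667,0,0.0318],[1,0.3067,-0.3067,0,0.0318],[1,0.3467,-0.3467,0,0.0318]]},
  squeeze=40,
)

```text
t: 0.9
eef_pos: [0.393, -0.2538, 0.2311]
eef_rot: [-3.125, -0.323, 0.001]
wrist_force: [0.8, -0.2, -0.4]
grip_width: 1.001
finger_force: 0.0
```

```bash
python3 - <<'E'
from bench import env
from h import *
print(go(env,[.45,-.1,.23])); print(go(env,[.5225,.2416,.23],-78.7)); 
for px in ((339.75,151.5),(340.9,150.9)):print(atz('s',px,.106))
print(atz('s',(342,141),.136))
E
```

```text
d [ 0.0872 -0.1389  0.0012] tooly -78.2
d [ 0.228  -0.4585  0.0012] tooly -78.2 turn 0.009
[ 0.59003321 -0.10062772]
[ 0.58907308 -0.10426207]
[ 0.59129565 -0.10599647]
```

To row units: -0.34 m is -0.4533, -0.3 m is -0.4.

Request:
shift_gripper(
  rows={"plan":[[1,0.04,-0.0667,0,0],[1,0.08,-0.1333,0,0],[1,0.12,-0.1867,0,0],[1,0.1467,-0.24,0,0],[1,0.1733,-0.2933,0,0],[1,0.2,-0.3467,0,0],[1,0.2267,-0.4,0,0],[1,0.2533,-0.4533,0,0]]},
)

```text
t: 1.7
eef_pos: [0.5092, 0.118, 0.231]
eef_rot: [3.125, 0.324, -0.001]
wrist_force: [1.4, 0.1, -0.3]
grip_width: 0.995
finger_force: 0.0
```

Request:
shift_gripper(
  rows={"plan":[[1,0.0267,-0.0533,0,0],[1,0.04,-0.1067,0,0],[1,0.0453,-0.1467,0,0],[1,0.0453,-0.1467,0,0],[1,0.0453,-0.1467,0,0]]},
)

```text
t: 2.2
eef_pos: [0.5196, 0.2309, 0.2307]
eef_rot: [3.124, 0.325, -0.002]
wrist_force: [0.6, -1.6, -1.0]
grip_width: 1.002
finger_force: 0.0
```

```bash
python3 - <<'E'
from bench import env
from h import *
print(go(env,[.5225,.2416,.078],-78.7)); 
E
```

```text
d [ 0.0053 -0.01    0.1527] tooly -78.1 turn 0.010
```

To row units: 0.153 m is 0.204, 0.12 m is 0.16, 0.01 rad is 0.0016.

Request:
shift_gripper(
  rows={"plan":[[1,0.0053,-0.0107,0.0533,0.0016],[1,0.0067,-0.0133,0.1067,0.0016],[1,0.0067,-0.0133,0.16,0.0016],[1,0.0067,-0.0133,0.204,0.0016],[1,0.0067,-0.0133,0.204,0.0016]]},
)

```text
t: 2.7
eef_pos: [0.5201, 0.2373, 0.074]
eef_rot: [3.121, 0.302, -0.016]
wrist_force: [0.4, -0.3, 0.6]
grip_width: 1.002
finger_force: 0.0
```

Request:
shift_gripper(
  rows={"plan":[[0,0,0,0,0],[0,0,0,0,0],[0,0,0,0,0],[0,0,0,0,0],[0,0,0,0,0],[0,0,0,0,0]]},
  squeeze=40,
)

```text
t: 3.3
eef_pos: [0.5236, 0.2421, 0.0798]
eef_rot: [-3.125, -0.307, -0.004]
wrist_force: [-1.5, 0.5, 7.2]
grip_width: 0.219
finger_force: 39.0
```

```bash
python3 - <<'E'
from bench import env
from h import *
p=env.sense()['eef_pos'];a=np.radians(11.27);print(go(env,p+.1*np.array([np.sin(a),-np.cos(a),0])))
E
```

```text
d [ 0.0001  0.1    -0.0001] tooly -78.8
```

To row units: 0.1 m is 0.1333, 0.09 m is 0.12.

Request:
shift_gripper(
  rows={"plan":[[0,0,0.02,0,0],[0,0,0.0467,0,0],[0,0,0.0733,0,0],[0,0,0.1,0,0],[0,0,0.12,0,0],[0,0,0.1333,0,0],[0,0,0.1333,0,0],[0,0,0.1333,0,0]]},
)

```text
t: 4.1
eef_pos: [0.5437, 0.1423, 0.0798]
eef_rot: [3.126, 0.305, 0.004]
wrist_force: [-1.0, -2.0, 6.5]
grip_width: 0.221
finger_force: 39.7
```

```bash
python3 - <<'E'
from bench import env
import cv2
from h import *
print(env.sense()['eef_pos'])
c=env.read_camera('side')['image'][:,:,::-1];cv2.imwrite('pics/side1.png',c)
t=env.read_camera('top')['image'][:,:,::-1];cv2.imwrite('pics/top1.png',t)
a=cv2.resize(c[60:260,220:400],None,fx=2.2,fy=2.2,interpolation=cv2.INTER_CUBIC);b=cv2.resize(t[120:320,240:420],None,fx=2.2,fy=2.2,interpolation=cv2.INTER_CUBIC)
cv2.imwrite('pics/p1.png',np.hstack([a,b]))
E
```

```text
[0.54365043 0.14232091 0.07983221]
```

View pics/p1.png

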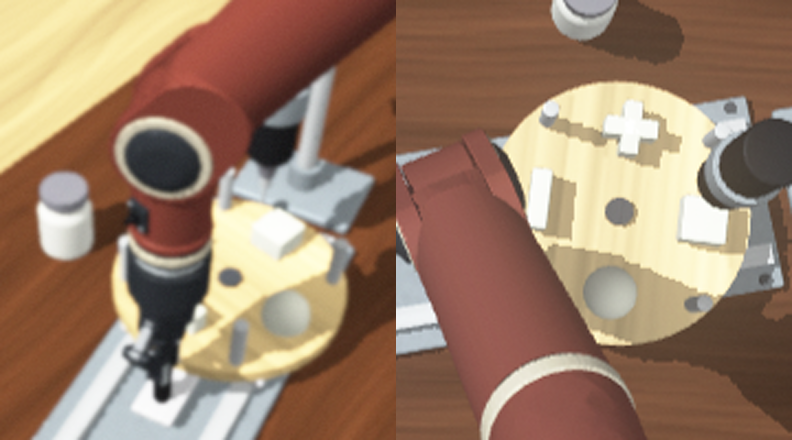

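```bash
python3 - <<'E'
from h import *
print('hub',tri((324.5,185.9),(341.8,215.9)))
print('motor top T',atz('t',(195+655/3,150+118/3),.35),'S',atz('s',(220+306/2.3,50+38/2.3),.35))
# S: motor bottom z=.18 silhouette: bit.png x 185..358 near y~230, lowest row 283 -> centre
for X in ([.59,-.0973],[.59,-.1006],[.589,-.104]):
    q=[proj('s',[X[0]+.026*np.cos(t),X[1]+.026*np.sin(t),.18]) for t in np.linspace(0,6.3,200)];q=(np.array(q)-[310,100])*8
    print(X,'bottom rim px x',q[:,0].min(),q[:,0].max(),'y max',q[:,1].max(),'tip',(proj('s',[*X,.106])-[310,100])*8,'nose',(proj('s',[*X,.136])-[310,100])*8)
    q=[proj('t',[X[0]+.026*np.cos(t),X[1]+.026*np.sin(t),.35]) for t in np.linspace(0,6.3,200)];q=(np.array(q)-[195,150])*3
    print('  T top rim',q.min(0),q.max(0))
E
```

```text
hub (array([ 0.57511367, -0.02181395,  0.05654549]), np.float64(0.20814291686036768))
motor top T [ 0.58938242 -0.09693242] S [ 0.58360832 -0.08862465]
[0.59, -0.0973] bottom rim px x 171.84209656899202 350.228289883396 y max 290.3848307474832 tip [231.99033927 417.71329598] nose [243.32850439 344.6403595 ]
  T top rim [607.72459131  69.54091179] [703.58735097 164.58869211]
[0.59, -0.1006] bottom rim px x 178.33185484966407 356.4377161766056 y max 284.5548733987189 tip [238.03793944 412.09456379] nose [249.49507735 339.01153354]
  T top rim [613.81260473  69.70728635] [709.66726086 164.75245093]
[0.589, -0.104] bottom rim px x 187.79125047668776 365.69120931581574 y max 280.0491461657348 tip [246.91731126 407.74848111] nose [258.5611203  334.65943324]
  T top rim [620.09156564  71.69259986] [715.95261633 166.76200108]
```

```bash
python3 - <<'E'
from h import *
u=np.array([-.1955,.981])
h1=atz('s',(324.5,185.9),.0565);h0=atz('s',(220+199/2.3,50+379/2.3),.0565)
t1=atz('t',(341.8,215.9),.0565);t0=atz('t',(295,224),.0565)
print(h0,h1,(h0-h1)@u,t0,t1,(t0-t1)@u)
print('side gap',(h1-[.5895,-.1012])@u,'top gap',(t1-[.5894,-.0975])@u)
E
```

```text
[0.55361174 0.07860374] [ 0.57466956 -0.02207996] 0.10288750853855241 [0.55522413 0.07920526] [ 0.57547386 -0.02163418] 0.10288230824403918
side gap 0.08051611163756718 top gap 0.07714693494772754
```

To row units: -0.09 m is -0.12, -0.07 m is -0.0933.

Request:
shift_gripper(
  rows={"plan":[[1,0,0,0,0],[1,0,0,0,0],[1,0,0,0,0],[1,0,0,-0.04,0],[1,0,0,-0.0933,0],[1,0,0,-0.12,0],[1,0,0,-0.12,0]]},
)

```text
t: 4.9
eef_pos: [0.5445, 0.1443, 0.1715]
eef_rot: [-3.125, -0.307, -0.011]
wrist_force: [-0.0, -0.8, -0.9]
grip_width: 0.998
finger_force: 0.0
```

```bash
python3 - <<'E'
from bench import env
from h import *
p=atz('t',(310,167.5),.116);print(p,np.degrees(np.arctan2(*(p-[.575,-.021])[::-1])),np.hypot(*(p-[.575,-.021])))
print(go(env,[.664,.0515,.166],-50.7))
E
```

```text
[0.6679351  0.05351015] 38.72068125204793 0.11911630916218391
d [0.0991 0.1143 0.0061] tooly -78.8 turn -0.490
```

To row units: 0.114 m is 0.152, 0.1 m is 0.1333, -0.49 rad is -0.078.

Request:
shift_gripper(
  rows={"plan":[[1,0.0333,0.04,0,-0.0191],[1,0.0667,0.08,0,-0.0398],[1,0.1,0.12,0,-0.0589],[1,0.1333,0.152,0,-0.078],[1,0.1333,0.152,0,-0.078],[1,0.1333,0.152,0,-0.078]]},
)

```text
t: 5.5
eef_pos: [0.6619, 0.0504, 0.1661]
eef_rot: [-2.958, -1.052, 0.005]
wrist_force: [-0.3, 0.0, -0.4]
grip_width: 0.998
finger_force: 0.0
```

```bash
python3 - <<'E'
from bench import env
import cv2
from h import *
print(go(env,[.665,.052,.08],-50.7),env.sense()['q'])
c=env.read_camera('side')['image'][:,:,::-1]
t=env.read_camera('top')['image'][:,:,::-1]
a=cv2.resize(c[60:260,220:400],None,fx=2.2,fy=2.2,interpolation=cv2.INTER_CUBIC);b=cv2.resize(t[120:320,240:420],None,fx=2.2,fy=2.2,interpolation=cv2.INTER_CUBIC)
cv2.imwrite('pics/p2.png',np.hstack([a,b]))
E
```

```text
d [0.0037 0.001  0.0861] tooly -50.8 turn -0.002 [ 0.04220071  0.71215544 -0.27315328  1.44943566  0.20820285  1.01220528
 -1.1661129 ]
```

View pics/p2.png

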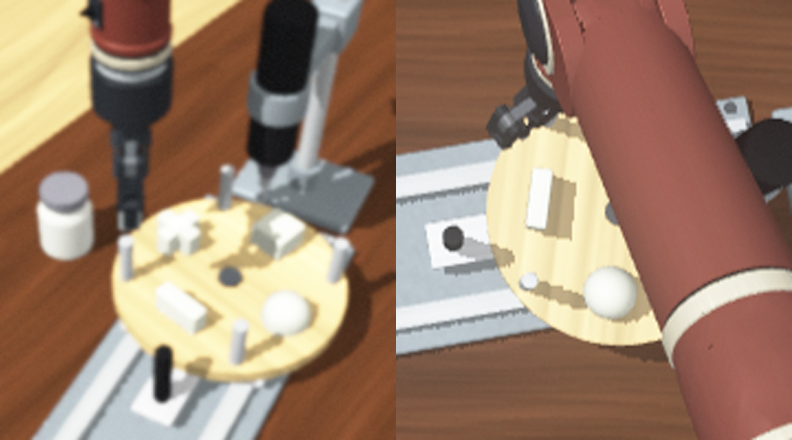

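To row units: 0.086 m is 0.1147, 0.06 m is 0.08.

```bash
python3 - <<'E'
from h import *
print(atz('s',(276.8,170.5),.116), atz('s',(220+226/2.2,60+169/2.2),.116), atz('s',(220+239/2.2,60+324/2.2),.116))
E
```

```text
[0.66114752 0.05757956] [ 0.64839051 -0.10793415] [0.50314282 0.07083605]
```

Request:
shift_gripper(
  rows={"plan":[[1,0.0053,0.0013,0.04,0],[1,0.0053,0.0013,0.08,0],[1,0.0053,0.0013,0.1147,0],[1,0.0053,0.0013,0.1147,0]]},
)

```text
t: 6.0
eef_pos: [0.6621, 0.054, 0.0783]
eef_rot: [-2.955, -1.059, 0.015]
wrist_force: [-1.2, -0.7, -0.1]
grip_width: 0.996
finger_force: 0.0
```

Request:
shift_gripper(
  rows={"plan":[[0,0,0,0,0],[0,0,0,0,0],[0,0,0,0,0],[0,0,0,0,0],[0,0,0,0,0],[0,0,0,0,0]]},
  squeeze=40,
)

```text
t: 6.6
eef_pos: [0.6669, 0.0529, 0.0834]
eef_rot: [2.959, 1.056, 0.002]
wrist_force: [-1.3, -0.1, 4.3]
grip_width: 0.177
finger_force: 38.9
```

To row units: -0.0945 m is -0.126, -0.0871 m is -0.1161, -0.94 rad is -0.1496.

Request:
shift_gripper(
  rows={"plan":[[0,-0.0011,-0.0187,0,-0.0191],[0,-0.0045,-0.0371,0,-0.0382],[0,-0.01,-0.0549,0,-0.0573],[0,-0.0176,-0.072,0,-0.0764],[0,-0.0272,-0.0881,0,-0.0955],[0,-0.0387,-0.1029,0,-0.1146],[0,-0.0519,-0.1161,0,-0.1337],[0,-0.064,-0.126,0,-0.1496]]},
)

```text
t: 7.4
eef_pos: [0.5702, 0.0964, 0.0834]
eef_rot: [2.153, 2.286, 0.005]
wrist_force: [0.7, 0.0, 3.6]
grip_width: 0.172
finger_force: 39.5
```

Request:
shift_gripper(
  rows={"plan":[[0,0,0,0,0],[0,0,0,0,0]]},
)

```text
t: 7.6
eef_pos: [0.5705, 0.0964, 0.0833]
eef_rot: [2.16, 2.28, 0.005]
wrist_force: [0.4, 1.5, 6.6]
grip_width: 0.174
finger_force: 39.8
```

```bash
python3 - <<'E'
from bench import env
from h import *
s=env.sense();p=s['eef_pos'][:2]-[.5755,-.0215];print(np.degrees(np.arctan2(p[1],p[0])),np.hypot(*p),go(env,[.5,0,.08]),s['q'])
E
```

```text
92.43008246979076 0.11795671782950448 d [-0.0924 -0.0756  0.003 ] tooly 3.1 [ 0.09996521  0.73277983 -0.49493128  1.78243887  0.48523258  0.74697128
 -0.59565935]
```

To row units: -0.0942 m is -0.1256, -0.0871 m is -0.1161, -0.936 rad is -0.149.

Request:
shift_gripper(
  rows={"plan":[[0,-0.0011,-0.0187,0,-0.0191],[0,-0.0045,-0.0371,0,-0.0382],[0,-0.01,-0.0549,0,-0.0573],[0,-0.0176,-0.072,0,-0.0764],[0,-0.0272,-0.0881,0,-0.0955],[0,-0.0387,-0.1029,0,-0.1146],[0,-0.0519,-0.1161,0,-0.1337],[0,-0.0635,-0.1256,0,-0.149]]},
)

```text
t: 8.4
eef_pos: [0.4791, 0.0438, 0.0833]
eef_rot: [0.891, 3.01, 0.004]
wrist_force: [0.4, 1.9, 6.0]
grip_width: 0.172
finger_force: 40.0
```

Request:
shift_gripper(
  rows={"plan":[[0,0,0,0,0],[0,0,0,0,0]]},
)

```text
t: 8.6
eef_pos: [0.4791, 0.0437, 0.0833]
eef_rot: [0.899, 3.009, 0.004]
wrist_force: [-0.8, 1.7, 9.2]
grip_width: 0.178
finger_force: 40.1
```

```bash
python3 - <<'E'
from bench import env
import cv2
from h import *
s=env.sense();p=s['eef_pos'][:2]-[.5755,-.0215];print(np.degrees(np.arctan2(p[1],p[0])),np.hypot(*p),go(env,[.5,0,.08]),s['q'])
c=env.read_camera('side')['image'][:,:,::-1]
t=env.read_camera('top')['image'][:,:,::-1]
cv2.imwrite('pics/side3.png',c);cv2.imwrite('pics/top3.png',t)
a=cv2.resize(c[110:260,265:395],None,fx=3,fy=3,interpolation=cv2.INTER_CUBIC);b=cv2.resize(t[140:290,270:400],None,fx=3,fy=3,interpolation=cv2.INTER_CUBIC)
cv2.imwrite('pics/p3.png',np.hstack([a,b]))
E
```

```text
145.92399382054978 0.1164233858489741 d [-0.0415 -0.0251  0.0032] tooly 56.7 [ 0.34955954  0.68973751 -0.74226248  2.04744354  0.74194722  0.6881586
  0.10930089]
```

View pics/p3.png

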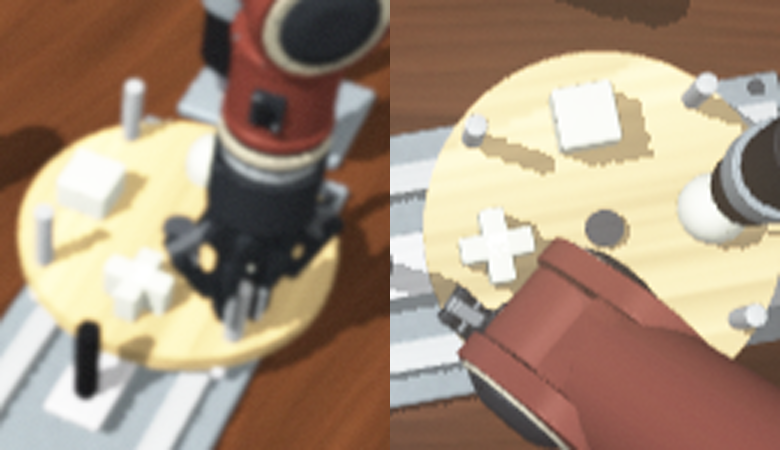

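```bash
cat > m2.py <<'E'
from h import *
T=lambda u,v:np.array([270+(u-390)/3,140+v/3]); S=lambda u,v:np.array([265+u/3,110+v/3])
# label angle (turntable frame), r, z
P={'sq':(0,.08,.086),'cr':(90,.08,.086),'p45':(45,.115,.116),'p315':(-45,.115,.116),'p225':(-135,.115,.116),'hub':(0,0,.057)}
obs=[('t','hub',T(606,228)),('t','sq',T(584,114)),('t','cr',T(497,243)),('t','p45',T(475,124)),('t','p315',T(707,80)),('t','p225',T(756,313)),
('s','p315',S(131,83)),('s','p45',S(44,210)),('s','sq',S(92,177)),('s','cr',S(140,276))]
def mod(p,k):
    g,r,z=P[k];a=p[2]+np.radians(g);return [p[0]+r*np.cos(a),p[1]+r*np.sin(a),z]
for cams in('ts','t','s'):
    f=lambda p:np.concatenate([proj(c,mod(p,k))-o for c,k,o in obs if c in cams])
    r=least_squares(f,[.575,-.02,.197]);p=r.x
    print(cams,p[:2].round(4),'th world deg %.2f'%np.degrees(p[2]),'dome',(p[:2]+.08*np.array([np.sin(p[2]),-np.cos(p[2])])).round(4),'res',r.fun.round(1))
E
python3 m2.py
```

```text
ts [ 0.5751 -0.0199] th world deg 12.57 dome [ 0.5925 -0.098 ] res [-1.   0.   0.4 -0.2  0.1  0.8 -0.   0.7 -0.6  0.6  0.2 -0.1  0.2  0.4
 -0.2  0.1 -0.7 -1.8 -0.5 -1.4]
t [ 0.5758 -0.0201] th world deg 12.31 dome [ 0.5928 -0.0982] res [-0.9 -0.3  0.7 -0.5  0.1  0.3  0.2  0.2 -0.3  0.4  0.2 -0.2]
s [ 0.5732 -0.0186] th world deg 12.76 dome [ 0.5909 -0.0967] res [ 0.4  1.   0.1  0.9 -0.5 -1.1 -0.  -0.7]
```

```bash
cat > m3.py <<'E'
from m import *
u=np.array([-.1955,.981])
for cam in 'st':
    names=['knob','pUR','pLR','pLL','pUL','hub']
    o=[(c,k,q) for c,k,q in obs if c==cam and k in names]
    f=lambda p:np.concatenate([proj(c,model([p[0],p[1],r.x[2],r.x[3],p[2],0])[k])-q for c,k,q in o])
    s=least_squares(f,[r.x[0],r.x[1],r.x[4]]);h=model([*s.x[:2],r.x[2],r.x[3],s.x[2],0])['hub'][:2]
    print(cam,h,np.degrees(s.x[2]),s.fun.round(1))
    for b in ([.5895,-.1015],[.5894,-.097]): print('  gap after slide',(h-b)@u-.1018)
E
python3 m3.py
python3 - <<'E'
import cv2
c=cv2.imread('pics/side0.png');t=cv2.imread('pics/top0.png')
import numpy as np
a=cv2.resize(c[55:160,325:375],None,fx=5.5,fy=5.5,interpolation=cv2.INTER_CUBIC);b=cv2.resize(t[165:220,370:435],None,fx=7,fy=7,interpolation=cv2.INTER_CUBIC)
o=np.zeros((580,760,3),np.uint8);o[:a.shape[0],:a.shape[1]]=a;o[:b.shape[0],290:290+b.shape[1]]=b;cv2.imwrite('pics/drill.png',o);print(a.shape,b.shape)
E
```

```text
knob [0.5233 0.2421 0.1122] 0.72
pUR [ 0.6294 -0.0107  0.1121] 0.44
pLR [0.4666 0.0075 0.1142] 0.58
pLL [0.4836 0.1684 0.1127] 0.46
pUL [0.6451 0.1513 0.1136] 0.36
hub [0.5546 0.0788 0.0562] 0.39
motor [ 0.5902 -0.0992  0.3424] 0.37
bit@106 [ 0.58919337 -0.10430462]
s [0.55385383 0.08019631] -107.21930849574873 [-0.1  0.4  0.3 -0.3  0.3 -0.1  0.2 -0.1 -0.2  0.  -0.5 -0. ]
  gap after slide 0.08341290435382612
  gap after slide 0.0789788543538261
t [0.55644791 0.07986299] -107.2646222696602 [ 0.6  0.2 -0.2  0.3  0.3  0.2 -0.2  0.1 -0.3 -0.3 -0.3 -0.6]
  gap after slide 0.08257877791152218
  gap after slide 0.07814472791152219
(578, 275, 3) (385, 455, 3)
```

View pics/drill.png

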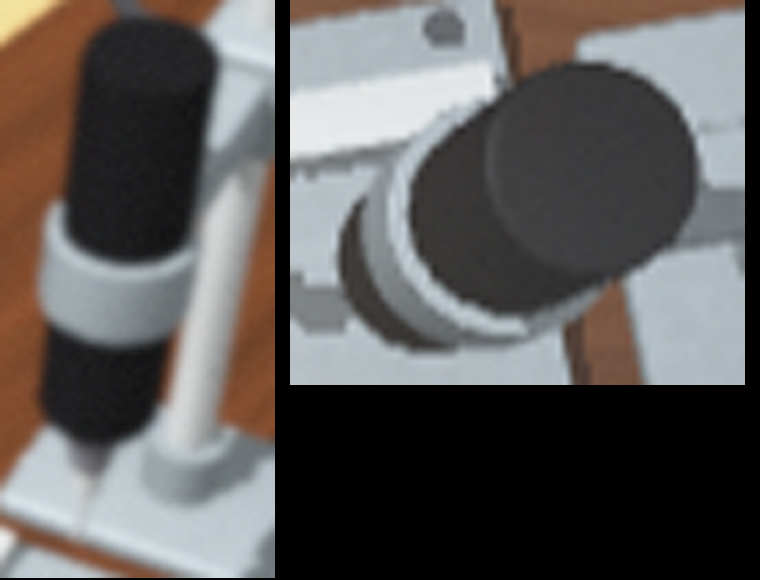

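```bash
python3 - <<'E'
from h import *
th=np.linspace(0,2*np.pi,361)
def rim(c,X,z,r=.026): return np.array([proj(c,[X[0]+r*np.cos(t),X[1]+r*np.sin(t),z]) for t in th])
def ft(X):
    a=rim('t',X,.18);b=rim('t',X,.35)
    return np.r_[a[:,0].min()-376.9,a[:,1].max()-215,(b[:,0].min()+b[:,0].max())/2-413,(b[:,1].min()+b[:,1].max())/2-188.9]
def fs(X):
    a=rim('s',X,.18);b=rim('s',X,.35);
    return np.r_[a[:,0].min()-332.3,a[:,0].max()-354.7,a[:,1].max()-135.5,b[:,0].min()-339.9,b[:,0].max()-364.3,b[:,1].min()-58.1,proj('s',[*X,.106])-[339.5,151.3]]
for f in(ft,fs):
    r=least_squares(f,[.59,-.1]);print(r.x,r.fun.round(1))
E
```

```text
[ 0.59096    -0.09724508] [-0.6  0.5  0.5 -0.5]
[ 0.59005018 -0.09786824] [-0.7 -0.8  0.7  0.1  1.5 -1.7 -0.4  0.8]
```

To row units: 0.0023 m is 0.0031, 0.0012 m is 0.0016, 0.02 rad is 0.0032.

Request:
shift_gripper(
  rows={"plan":[[0,0,0.0016,0,0.0016],[0,0,0.0031,0,0.0032],[0,0,0.0031,0,0.0032],[0,0,0.0031,0,0.0032],[0,0,0.0031,0,0.0032]]},
)

```text
t: 9.2
eef_pos: [0.4806, 0.046, 0.0833]
eef_rot: [0.928, 2.999, 0.004]
wrist_force: [-1.0, 1.5, 8.5]
grip_width: 0.169
finger_force: 40.1
```

```bash
python3 - <<'E'
from bench import env
import cv2
import numpy as np
c=env.read_camera('side')['image'][:,:,::-1];t=env.read_camera('top')['image'][:,:,::-1]
a=cv2.resize(c[110:260,265:395],None,fx=3,fy=3,interpolation=cv2.INTER_CUBIC);b=cv2.resize(t[140:290,270:400],None,fx=3,fy=3,interpolation=cv2.INTER_CUBIC)
cv2.imwrite('pics/p4.png',np.hstack([a,b]))
E
```

```text
(no output)
```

View pics/p4.png

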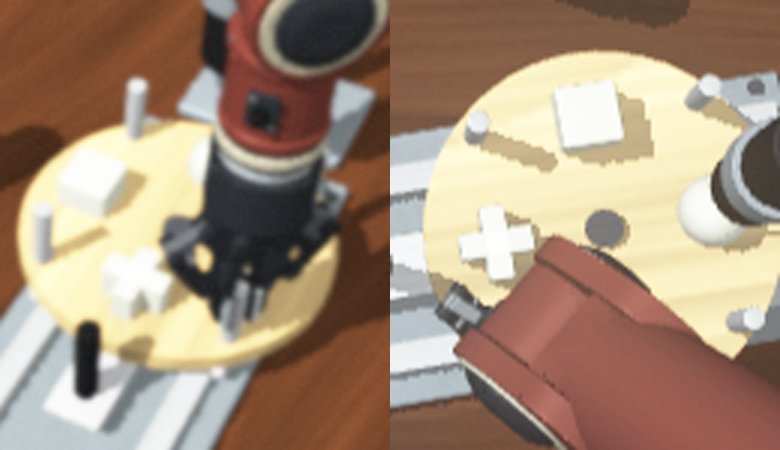

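```bash
sed -i "s/T(584,114)/T(588,115)/;s/T(497,243)/T(496,242)/;s/T(475,124)/T(478,121)/;s/T(707,80)/T(710,82)/;s/T(756,313)/T(754,316)/;s/S(131,83)/S(135,82)/;s/S(44,210)/S(42,208)/" m2.py; python3 m2.py
```

```text
ts [ 0.5747 -0.02  ] th world deg 11.36 dome [ 0.5905 -0.0985] res [-0.9  0.2 -0.1 -0.5  0.3  0.5 -0.3  0.9 -0.6  0.8  0.3  0.1 -0.   0.6
  0.3  0.  -0.3 -2.2 -1.  -1.7]
t [ 0.5755 -0.0203] th world deg 11.05 dome [ 0.5908 -0.0988] res [-0.8 -0.1  0.3 -0.8  0.4 -0.  -0.   0.3 -0.2  0.6  0.3  0. ]
s [ 0.5727 -0.0184] th world deg 11.61 dome [ 0.5888 -0.0968] res [ 0.   1.3  0.6  1.  -0.1 -1.4 -0.6 -0.8]
```

The dome's top is at (0.5905, -0.0985) and the bit at (0.5905, -0.0976), so they agree to about 1 mm. The gripper is still holding the peg, so I'm handing in.

```bash
python3 -c "
from bench import env
print(env.hand_in())"
```

```text
the job is handed in; nothing more can be done
None
```

I handed the job in with the top of the dome about 1 mm from the point under the bit tip, measured from the camera images (accurate to about 2 mm), and the gripper still holding a turntable peg; no verdict came back.

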